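Open the drilling jig by its swing bolt

TASK

Open the drilling jig: slacken the wing nut just until its washer clears the two upstands of the forked lug, keeping more than half of the nut on its thread; swing the eyebolt out of the slot and let it down onto its stop; then raise the hinged leaf by its bow handle to about upright and leave it standing open. Feel when the bolt is free, never wrench it against the lug, and leave the things lying round the jig alone.

Things in the scene. Friction and masses are not known exactly. Their poses are not given: they have to be found in the camera images.
- jig: Leaf drilling jig screwed to the bench: hardwood base 188 (x) x 140 (y) x 30 mm, hinged aluminium leaf above, swing bolt at its front. Origin on the bench under the base's middle (base x from -88 to +100 mm); -x is the front, z up. The shut leaf's top is at z=82 mm, from x=-75 to 67 and y=-56 to 56 mm; two drill bushes stand 5 mm above it.
- nut_top (a point): Steel wing nut on the swing bolt; point: middle of its hub's top face; x along the two wings, z up the stud. Hub 16 mm high, 23 across; washer under it, 26 across, 3 thick. Wings 58 mm across, 10 thick, tops 17 above this point. Counterclockwise from above loosens: it rises 8 mm a turn (quick thread) against 0.15 N m and stays where left. How tight it starts varies.
- stud_end (a point): Middle of the upper end of the bolt's 10 mm stud; z along the stud. It starts 1 to 3.6 mm below the nut's hub top and shows deeper in the hub as the nut rises. Less than half of the nut is on its thread once the hub top is more than 8 mm above this point.
- lug_seat (a point): Middle of the washer's seat on top of the forked lug at the leaf's front (moves with the leaf). Slot 13 mm wide, open to the front. Two upstands 3 mm high, 14.5 to 19 mm in front of this point, hold the washer in. The nut starts clamped; a spring plunger (8 to 13 N) makes the leaf follow it up by 3 mm. Only then the washer rises off the seat: clear after about 2 to 4.5 rad in all.
- bolt_pivot (a point): Pivot of the swing bolt, in the clevis at the foot of the jig's front. It swings about the jig's y. Axes as the jig's.
- swing_bolt (a joint): Angle of the swing bolt (hinged eyebolt with the wing nut), rad: 0 upright in the slot, grows as it swings to the jig's front (-x); stop at 1.15. Easy pivot (0.03 N m): once clear of the lug and past 0.5 it falls on to the stop by its own weight. Held by the upstands it moves only 0.05.
- leaf_handle (a point): Middle of the bar of the steel bow handle near the leaf's front, 34 mm above the leaf's top. The bar is 11 mm thick and runs along the jig's y, 45 mm clear between its two legs. Round: it may turn between finger pads as the leaf opens. Axes as the leaf's (the jig's when shut).
- leaf_hinge (a point): Middle of the leaf's hinge pin, which runs along the jig's y. The handle bar is 130 mm from it. Axes as the jig's.
- leaf (a joint): Angle of the leaf, rad: 0 shut, opens upward and to the back; 1.57 upright, stop at 1.75. The hinge drags (0.12 N m): the leaf, about 0.3 kg, falls shut if let go below about 1.15, and stays where it is left from there on.
- blank_a: Loose hardwood block 50 x 85 x 40 mm beside the jig, next to be drilled. Origin under its middle. To be left alone.
- blank_b: The other loose hardwood block of that size, likewise.
- dust_brush: Loose paint brush 38 x 192 x 17 mm lying on the other side of the jig. Origin under its middle. To be left alone.

How it is judged:
On the way, in this order (a step that is already met when the one before it is completed fails the run):
1. wing nut backed off from its clamped place (z of nut_top in the frame of stud_end above 0.0048 m), for 0.1 s.
2. bolt swung out of the slot and down on its stop (value of joint swing_bolt above 1 rad), for 0.2 s.
At the end, for the whole second after the job is handed in: The eyebolt leans out on its stop (more than 1.0 rad), the leaf stands open (more than 1.2 rad) and both are still; the two blocks and the brush beside the jig have moved less than 15 mm (value of joint swing_bolt above 1 rad and value of joint leaf above 1.2 rad and velocity of joint leaf between -0.1 and 0.1 rad/s and velocity of joint swing_bolt below 0.1 rad/s and distance of each of blank_a, blank_b, dust_brush from where it was at the start of the episode below 0.015 m); the robot touches nothing.
It fails at once if bolt, washer or nut wrenched against the lug with more than 25 N (contact force between swing_bolt and leaf above 25 N).
It fails at once if wing nut run up so far that less than half of it is on its thread (hub top more than 8 mm above the stud's end) (z of nut_top in the frame of stud_end above 0.008 m).
It fails at once if a block or the brush beside the jig is pushed away by 15 mm or more (distance of any of blank_a, blank_b, dust_brush from where it was at the start of the episode above 0.015 m).
It also fails if it takes over 72 s, if anything falls off the work surface, if the arm or the gripper's body presses on something with over 40 N, if the wrist force passes 120 N, or if a joint passes its speed limit or range.

ROBOT

A 6-joint arm with a two-finger parallel gripper is mounted at the origin on a cart in front of the work surface, level with it; the furniture and walls round the work are solid. World frame = base frame: x ahead of the robot, y to its left, z up, the work surface at z = 0. Lengths are in m, angles in rad, forces in N, time in s.
With the tool pointing down it reaches from about 0.325 to 0.775 m from the base axis. Payload 5.5 kg.
Tool frame: the origin (TCP) lies on the centre line of the jaws, within the pads' length; the fingertips stand 25 mm ahead of it and the grasp point (between the pads) lies 6 mm ahead of it; z points along the fingers, y is the line along which they close (so a half turn about z gives the same grasp; the last joint's range is limited). The gripper opens to 88 mm and grips with 3 to 60 N. Pads are 20 mm wide; open, the fingers measure 115 mm over their backs; the gripper's body (75 mm by 178 mm) begins 61 mm behind the grasp point.
Start: joints at [-1.361, 0.091, 1.231, -0, 1.82, -0.057], TCP at [0.158, -0.579, 0.248] pointing down, gripper open.
Joint ranges: [-2.87, 2.87], [-0.86, 2.18], [0.17, 2.46], [-1.51, 4.65], [0.06, 2.69], [-2.65, 2.65]. Speed limits (rad/s): [2.57, 2.57, 3.01, 3.14, 3.14, 3.14].

INTERFACE

Orientations are given as a unit quaternion [x, y, z, w].
In Python, from rig import monitor, viewer, r gives the robot as it stands.
- The arm moves only by the shell command python3 -m pendant 'ROWS' [FORCE]. ROWS is JSON, a list of rows, each a list of 7 numbers: the turn, a rotation vector about the tool's x, y, z in units of 8 degrees (1.0 is 8 degrees), then the shift along the tool's x, y, z in units of 25 mm (1.0 is 25 mm), then the finger opening in mm, from 0 to 87.8. A call has 1 to 12 rows; each row is the pose to reach, as a shift and turn from the pose commanded when the call began, along the tool's axes at that moment; what a row does not reach only later rows make up. A row lasts 1/8 s, in which the tool goes at most 62.5 mm and 10.7 degrees, less where a joint would pass 70% of its speed; a pose out of reach is approached as far as the arm can. A call with a gripper value outside its range is refused whole. The fingers move at their own pace and stop on an object; FORCE is the grip in N (left out, the last holds). Time passes only in rows, so rows that repeat a pose let the fingers close. It gives the time, the measured TCP pose, the force, the opening and the grip force at its end, in the units of the state.
- monitor.get_state(): the state, without advancing time (a new reading comes with each control period).
- viewer.get_image(name): name is "scene" or "top" or "wrist"; returns the picture (384x512x3 uint8, blue, green, red); there is no depth.
- viewer.camera_params(name): a dict with "intrinsics" (3x3 intrinsics, pixels), "extrinsics" (4x4, takes a point from world to camera coordinates); the wrist camera has in their place "tool_from_camera" (4x4, takes a point from camera to tool coordinates, whose origin is the TCP and whose axes are the flange's). Camera axes: x right, y down, z forward; pixel columns grow to the right and rows downward; lengths in m; the calibration is good to about 2 mm. A picture is of the moment at which its call begins: read the wrist's pose just before it. camera_params takes no time and is no camera call.
- r.job_done(): hands the job in; it is judged then, once.
The state is a dict: "t": time; "joint_pos": joint angles; "qvel": joint speeds; "effort": joint torques, N m; "ee_pos": TCP position; "ee_rot": TCP orientation; "contact_force": force on the tool from outside, world axes, zero at the start; "ft_torque": the same for the moment, N m; "finger_gap": finger opening in m; "finger_force": force on a finger pad.
Only numpy, scipy, OpenCV 4.12 (cv2) and the standard library are available. Lean on these libraries where they do the work, as an engineer would, in place of code of your own. Each camera call takes 0.05 s, during which the arm holds its last target. There are 200 camera calls.

## Working session

There is one attempt and no reset: what is moved stays moved. The work goes in short steps, Python scripts to look and compute and a shell command to move; the robot and the scene stay as the last step left them, time stands still between calls to the robot, and variables do not carry over. Pictures are saved under pics/ and viewed, at most 14 in all, crops included, and the job is handed in when it is done.

```bash
ls; mkdir -p pics
python3 - <<'E'
from rig import monitor, viewer, r
import cv2, numpy as np
s=monitor.get_state(); print(s)
a=viewer.get_image("scene"); b=viewer.get_image("top")
cv2.imwrite("pics/s0.png",a); cv2.imwrite("pics/t0.png",b)
for n in("scene","top","wrist"): print(n,viewer.camera_params(n))
E
```

```text
pics
{'t': 0.0, 'joint_pos': array([-1.36072102e+00,  9.18680994e-02,  1.23184786e+00,  2.05314937e-05,
        1.81979598e+00, -5.66893893e-02]), 'qvel': array([-0.00118447,  0.00305188, -0.0010056 ,  0.00048063, -0.00038398,
       -0.00071946]), 'effort': array([-2.04822980e-03, -4.46457446e+01, -4.06441927e+01,  6.96490263e-02,
        2.95549294e-02, -1.38061105e-04]), 'ee_pos': array([ 0.15812816, -0.57854143,  0.24652277]), 'ee_rot': array([ 9.91116964e-01,  1.32989637e-01, -6.36032604e-05, -9.57582606e-04]), 'contact_force': array([-0.78405813, -0.50811079,  0.27213009]), 'ft_torque': array([ 0.0051117 , -0.0300958 ,  0.05187953]), 'finger_force': 0.0, 'finger_gap': 0.08782004981585961}
scene {'intrinsics': array([[393.48332101,   0.        , 256.11317437],
       [  0.        , 393.48332101, 195.31954725],
       [  0.        ,   0.        ,   1.        ]]), 'extrinsics': array([[-0.83749187, -0.54623885, -0.01518194,  0.56086171],
       [-0.41112374,  0.64814942, -0.6409989 ,  0.25794903],
       [ 0.35997867, -0.53058971, -0.76739163,  0.75106518],
       [ 0.        ,  0
[... 311 characters left out ...]
0.10014512, -0.22005955,  0.59753026],
       [ 0.21907765, -0.02083636, -0.97548492,  0.88968321],
       [ 0.        ,  0.        ,  0.        ,  1.        ]])}
wrist {'intrinsics': array([[273.20475759,   0.        , 255.03220387],
       [  0.        , 273.20475759, 189.03388665],
       [  0.        ,   0.        ,   1.        ]]), 'tool_from_camera': array([[-9.39549592e-04, -9.53956725e-01, -2.99942802e-01,
         8.29445891e-02],
       [ 9.99999510e-01, -8.03188624e-04, -5.77916663e-04,
         7.59909631e-05],
       [ 3.10396840e-04, -2.99943199e-01,  9.53957012e-01,
        -1.35986309e-01],
       [ 0.00000000e+00,  0.00000000e+00,  0.00000000e+00,
         1.00000000e+00]])}
```

View pics/s0.png

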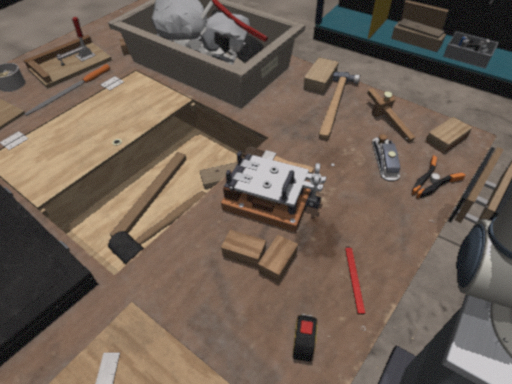

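View pics/t0.png

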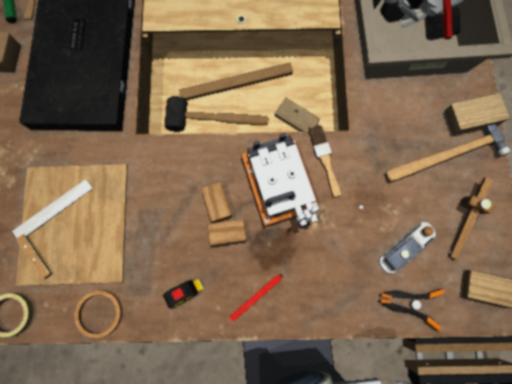

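The scene picture shows the jig at about (268,185), with the nut near (318,182). In the top picture the jig is at (282,180), the nut near (307,213), the handle near (281,199), the blanks at (216,202) and (227,233), and the brush at (325,160). Next I'll enlarge both views.

Run:
```python
import cv2, numpy as np
a=cv2.imread("pics/s0.png")[140:240,210:340]; b=cv2.imread("pics/t0.png")[125:245,230:350]
a=cv2.resize(a,(400,308),interpolation=cv2.INTER_CUBIC); b=cv2.resize(b,(400,400),interpolation=cv2.INTER_CUBIC)
c=np.zeros((400,800,3),np.uint8); c[:308,:400]=a; c[:,400:]=b
cv2.imwrite("pics/c0.png",c)
```

```text
(no output)
```

View pics/c0.png

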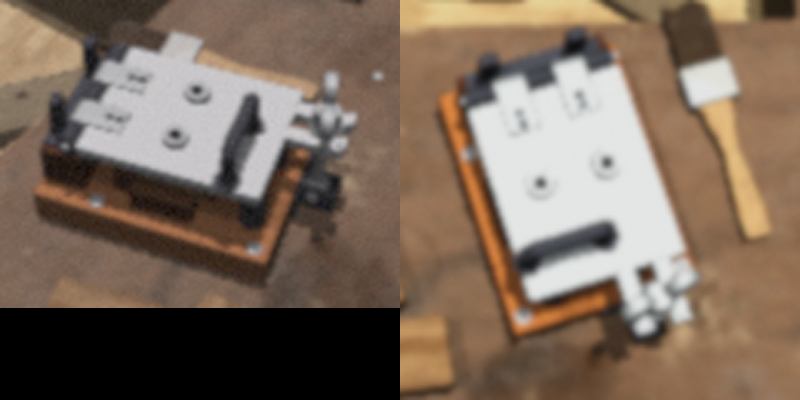

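The left half is the scene crop, with the nut at (330,115) and the bar from about (232,160) to (252,100). In the top crop on the right the nut is at (655,295), the bar runs from (530,255) to (607,232), and the leaf corners are at (467,110), (617,65), (688,255) and (530,300).

```bash
cat > h.py <<'E'
import numpy as np, cv2
from rig import monitor, viewer, r
from scipy.spatial.transform import Rotation as R
def cam(n,s=None):
    p=viewer.camera_params(n)
    if n!="wrist": return p["intrinsics"],np.linalg.inv(p["extrinsics"])
    T=np.eye(4); T[:3,:3]=R.from_quat(s["ee_rot"]).as_matrix(); T[:3,3]=s["ee_pos"]
    return p["intrinsics"],T@p["tool_from_camera"]
def ray(c,uv):
    K,T=c; d=T[:3,:3]@np.linalg.inv(K)@[*uv,1]; return T[:3,3],d/np.linalg.norm(d)
def plane(c,uv,z): o,d=ray(c,uv); return o+d*(z-o[2])/d[2]
def tri(*rs):
    A=sum(np.eye(3)-np.outer(d,d) for o,d in rs); b=sum((np.eye(3)-np.outer(d,d))@o for o,d in rs)
    p=np.linalg.solve(A,b); return p,[np.linalg.norm(np.cross(p-o,d)) for o,d in rs]
def todo(s,p,q=None):  # shift in tool units (25mm) to bring TCP to p
    M=R.from_quat(s["ee_rot"]); return M.inv().apply(np.array(p)-s["ee_pos"])/.025
E
python3 - <<'E'
from h import *
np.set_printoptions(precision=4,suppress=True)
S,T=cam("scene"),cam("top")
sc=lambda x,y:(x/3.077+210,y/3.077+140); tp=lambda x,y:((x-400)/3.333+230,y/3.333+125)
print("nut",tri(ray(S,sc(330,115)),ray(T,tp(655,295))))
print("bar",tri(ray(S,sc(243,130)),ray(T,tp(568,243))))
C=[plane(T,tp(*c),.082) for c in[(467,110),(617,65),(688,255),(530,300)]]
print(np.array(C)); 
u=(C[0]+C[1]-C[2]-C[3])/2;print("len",np.linalg.norm(u),"yaw",np.arctan2(u[1],u[0]), "mid",sum(C)/4)
C=[plane(S,sc(*c),.082) for c in[(75,148),(155,45),(303,88),(262,200)]]; print("scene",np.array(C),sum(C)/4)
for n,c in [("a",(405,350)),]: pass
E
```

```text
nut (array([ 0.5264, -0.0312,  0.0968]), [np.float64(0.00167053592374348), np.float64(0.0016705359237437214)])
bar (array([0.5669, 0.0236, 0.1074]), [np.float64(0.00026381459855899487), np.float64(0.00026381459855863833)])
[[ 0.6733  0.0809  0.082 ]
 [ 0.6953 -0.0275  0.082 ]
 [ 0.5552 -0.0589  0.082 ]
 [ 0.5355  0.0518  0.082 ]]
len 0.1421644766938801 yaw 0.21421650599262765 mid [0.6148 0.0116 0.082 ]
scene [[ 0.6717  0.0841  0.082 ]
 [ 0.6803 -0.0374  0.082 ]
 [ 0.5599 -0.0582  0.082 ]
 [ 0.5326  0.0533  0.082 ]] [0.6111 0.0104 0.082 ]
```

```bash
T=[0,0,0,20,-17.2,0,87]; python3 -m pendant '[[0,0,0,2,-1.7,0,87],[0,0,0,4,-3.4,0,87],[0,0,0,6,-5.1,0,87],[0,0,0,8,-6.8,0,87],[0,0,0,10,-8.6,0,87],[0,0,0,12,-10.3,0,87],[0,0,0,14,-12,0,87],[0,0,0,16,-13.7,0,87],[0,0,0,18,-15.4,0,87],[0,0,0,19.2,-16.5,0,87],[0,0,0,20,-17.2,0,87],[0,0,0,20,-17.2,0,87]]'
python3 - <<'E'
from h import *
s=monitor.get_state(); print(s["t"],s["ee_pos"],s["ee_rot"],s["joint_pos"],s["contact_force"])
import pickle; pickle.dump(s,open("w1.pkl","wb"))
im=viewer.get_image("wrist"); cv2.imwrite("pics/w1.png",im); cv2.imwrite("pics/w1c.png",cv2.resize(im[92:292,130:400],(800,593),interpolation=cv2.INTER_CUBIC))
E
```

```text
t: 1.6
ee_pos: [0.5276, -0.0301, 0.2465]
ee_rot: [0.991, 0.135, -0.001, -0.0]
contact_force: [-0.3, 0.2, -0.7]
finger_gap: 0.0873
finger_force: 0.0
1.6 [ 0.52762493 -0.03011814  0.24652123] [ 9.90858809e-01  1.34899236e-01 -9.25817276e-04 -3.98225221e-04] [-1.21584461e-01 -9.99703571e-02  1.42317764e+00  3.09437897e-04
  1.82037859e+00  1.17866432e+00] [-0.33956758  0.15720634 -0.69087025]
```

View pics/w1.png

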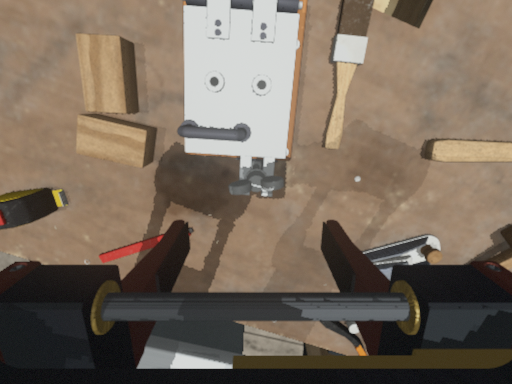

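The wrist view shows the nut at about (256,182) with its wings roughly left-right. The bar runs from (185,131) to (243,132), and the leaf's front edge is at v≈153.

Run:
```python
import cv2
im=cv2.imread("pics/w1.png"); cv2.imwrite("pics/w1c.png",cv2.resize(im[110:210,170:310],(798,570),interpolation=cv2.INTER_CUBIC))
```

```text
(no output)
```

View pics/w1c.png

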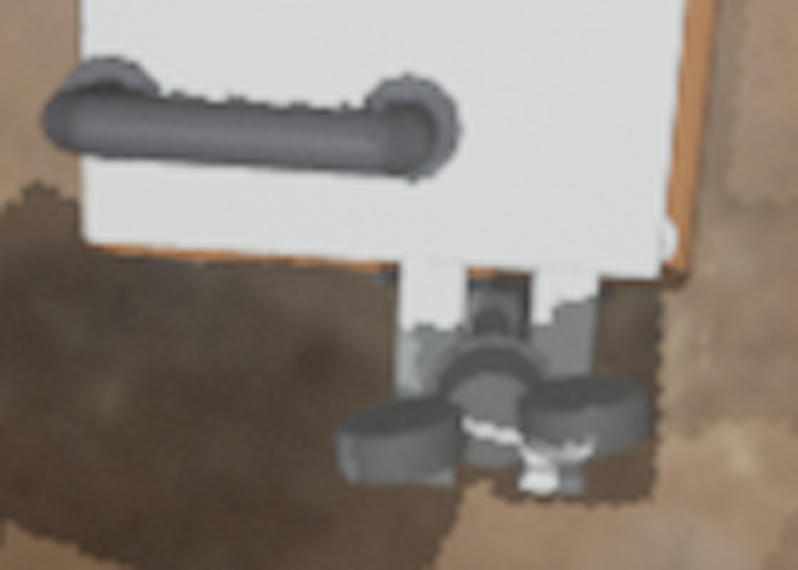

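The crop shows the wing tops centred at about (400,418) and (585,400), with outer edges at (340,430) and (648,390). That makes the wings about 6-8° off the tool's y axis.

Run:
```python
from h import *; import pickle
np.set_printoptions(precision=4,suppress=True)
s=pickle.load(open("w1.pkl","rb")); W=cam("wrist",s)
c=lambda x,y:(x/5.7+170,y/5.7+110)
for z in(.1,.11):
  L,Rr=plane(W,c(340,430),z),plane(W,c(648,390),z); m=plane(W,c(492,409),z)
  print(z,L,Rr,m,"span",np.linalg.norm(L-Rr),"dir",R.from_quat(s["ee_rot"]).inv().apply(Rr-L),"shift",todo(s,[*m[:2],.17]))
print([plane(W,c(*p),.082) for p in[(85,242),(660,275)]])
a,b=plane(W,(185,8),.082),plane(W,(185,152),.082);d=a-b;print("edge yaw",np.arctan2(d[1],d[0]))
T=cam("top");tp=((655-400)/3.333+230,295/3.333+125);S=cam("scene")
print(tri(ray(W,c(492,415)),ray(T,tp),ray(S,(330/3.077+210,115/3.077+140))))
# bar mid: wrist crop ends (70,118),(412,140)
sb=(243/3.077+210,130/3.077+140);tb=(168/3.333+230,243/3.333+125)
print("bar",tri(ray(W,c(240,128)),ray(T,tb),ray(S,sb)))
for z in(.11,.116): print(z,plane(W,c(50,115),z),plane(W,c(440,142),z))
```

```text
0.1 [ 0.5183 -0.004   0.1   ] [ 0.5413 -0.0579  0.1   ] [ 0.5299 -0.0307  0.1   ] span 0.05861306131306498 dir [ 0.0078  0.0581 -0.0001] shift [0.0881 0.0487 3.0607]
0.11 [ 0.5214 -0.0042  0.11  ] [ 0.5437 -0.0561  0.11  ] [ 0.5327 -0.0299  0.11  ] span 0.0565372623963921 dir [ 0.0075  0.056  -0.0001] shift [0.203  0.0474 3.0605]
[array([0.5364, 0.0531, 0.082 ]), array([ 0.5599, -0.0564,  0.082 ])]
edge yaw 0.19250189514622398
(array([ 0.527 , -0.0315,  0.0957]), [np.float64(0.0006449626093827869), np.float64(0.0013985659173034555), np.float64(0.0020136582551482677)])
bar (array([0.5676, 0.0244, 0.1075]), [np.float64(0.0021051751137062297), np.float64(0.0008533355956065372), np.float64(0.001290979571739863)])
0.11 [0.563  0.0574 0.11  ] [ 0.5765 -0.0084  0.11  ]
0.116 [0.564  0.0559 0.116 ] [ 0.5772 -0.0084  0.116 ]
```

```bash
python3 -m pendant '[[0,0,-0.5,0.06,0.03,1,87],[0,0,-0.96,0.12,0.05,2,87],[0,0,-0.96,0.12,0.05,3,87],[0,0,-0.96,0.12,0.05,3.8,87],[0,0,-0.96,0.12,0.05,3.8,87]]'
python3 - <<'E'
from h import *
s=monitor.get_state(); print(s["t"],s["ee_pos"],s["ee_rot"],s["joint_pos"])
import pickle; pickle.dump(s,open("w2.pkl","wb"))
im=viewer.get_image("wrist"); cv2.imwrite("pics/w2.png",im); cv2.imwrite("pics/w2c.png",cv2.resize(im[150:310,140:370],(800,557),interpolation=cv2.INTER_CUBIC))
E
```

```text
t: 2.28
ee_pos: [0.5292, -0.0333, 0.1509]
ee_rot: [0.98, 0.198, -0.002, -0.0]
contact_force: [0.1, 0.4, 0.4]
finger_gap: 0.087
finger_force: 0.0
2.275 [ 0.52919962 -0.03332383  0.15085714] [ 9.80108384e-01  1.98456177e-01 -1.58355875e-03 -4.41171754e-04] [-1.26941373e-01 -9.17342895e-02  1.58443745e+00 -1.81395274e-04
  1.65217225e+00  1.04427493e+00]
```

View pics/w2c.png

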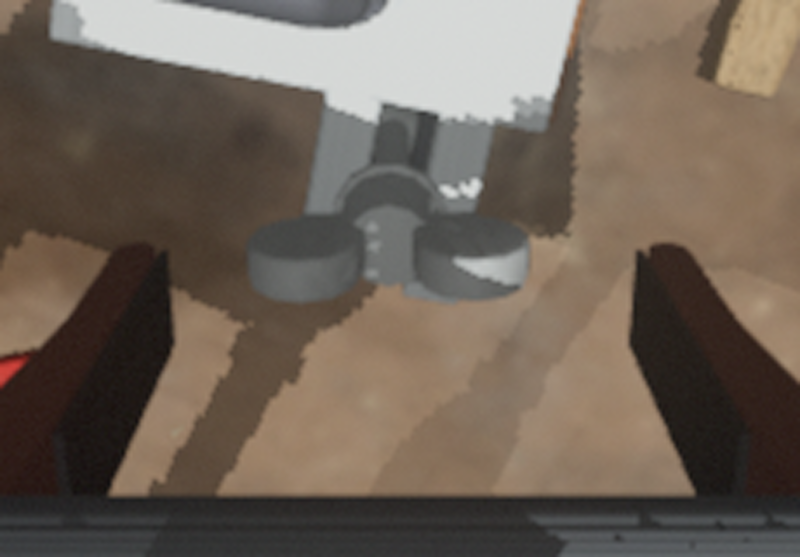

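The wings are upright discs. Their faces towards the leaf show dark at (305,240) and (472,235), and their lit rim tops are at about (303,278) and (470,273). They are now parallel to the tool's y axis. I'll triangulate the rim tops between the two wrist views.

Run:
```python
from h import *; import pickle
np.set_printoptions(precision=4,suppress=True)
s1,s2=[pickle.load(open(f"w{i}.pkl","rb")) for i in(1,2)]
W1,W2=cam("wrist",s1),cam("wrist",s2)
c1=lambda x,y:(x/5.7+170,y/5.7+110); c2=lambda x,y:(x/3.478+140,y/3.478+150)
P=[tri(ray(W1,c1(*a)),ray(W2,c2(*b))) for a,b in [((401,458),(303,278)),((587,432),(470,273)),((338,445),(248,262)),((650,405),(529,252))]]
for p in P: print(p)
m=(P[0][0]+P[1][0]+P[2][0]+P[3][0])/4; print(m)
for q in ((388,277),(388,262)):
  for z in(.1,.105,.11): print(q,z,plane(W2,c2(*q),z),todo(s2,plane(W2,c2(*q),z)))
```

```text
(array([ 0.5205, -0.016 ,  0.1142]), [np.float64(0.00016382104756865589), np.float64(0.00016382104756863805)])
(array([ 0.5328, -0.0476,  0.1097]), [np.float64(0.0003385570281783022), np.float64(0.00033855702817835707)])
(array([ 0.5207, -0.0045,  0.1166]), [np.float64(7.56804012690496e-05), np.float64(7.568040126907196e-05)])
(array([ 0.5394, -0.0584,  0.1037]), [np.float64(0.00013273520786437186), np.float64(0.00013273520786436839)])
[ 0.5284 -0.0316  0.1111]
(388, 277) 0.1 [ 0.5208 -0.0339  0.1   ] [-0.3132 -0.1067  2.0354]
(388, 277) 0.105 [ 0.5231 -0.033   0.105 ] [-0.2159 -0.1038  1.8351]
(388, 277) 0.11 [ 0.5254 -0.0321  0.11  ] [-0.1186 -0.1008  1.6348]
(388, 262) 0.1 [ 0.5241 -0.0325  0.1   ] [-0.171 -0.106  2.035]
(388, 262) 0.105 [ 0.5263 -0.0317  0.105 ] [-0.0775 -0.1031  1.8347]
(388, 262) 0.11 [ 0.5285 -0.0309  0.11  ] [ 0.0159 -0.1002  1.6344]
```

```bash
python3 -m pendant '[[0,0,0,-0.1,-0.1,0.6,80],[0,0,0,-0.1,-0.1,1.2,70],[0,0,0,-0.1,-0.1,1.3,60],[0,0,0,-0.1,-0.1,1.3,50],[0,0,0,-0.1,-0.1,1.3,50],[0,0,0,-0.1,-0.1,1.3,50],[0,0,0,-0.1,-0.1,1.3,50]]' 8
python3 - <<'E'
from h import *
s=monitor.get_state(); print(s["ee_pos"],s["ee_rot"],s["joint_pos"],s["contact_force"],s["ft_torque"])
E
```

```text
t: 3.2
ee_pos: [0.5266, -0.0312, 0.1192]
ee_rot: [0.98, 0.199, -0.001, -0.0]
contact_force: [1.1, -0.9, -10.6]
finger_gap: 0.0581
finger_force: 8.0
[ 0.52661681 -0.0312359   0.11915744] [ 9.79987512e-01  1.99056802e-01 -8.88719079e-04 -2.74565101e-04] [-1.23711332e-01 -8.98024477e-02  1.63896842e+00 -4.55193694e-05
  1.59428646e+00  1.04629306e+00] [  1.09027175  -0.91204961 -10.57149592] [-0.09833754  0.00995754  0.00986204]
```

```bash
python3 -m pendant '[[0,0,0,0,0,0,50],[0,0,0,0,0,0,50]]' 12
```

```text
t: 3.45
ee_pos: [0.5266, -0.0313, 0.1192]
ee_rot: [0.98, 0.199, -0.001, -0.0]
contact_force: [0.4, -0.5, -13.7]
finger_gap: 0.0578
finger_force: 12.0
```

```bash
python3 -m pendant '[[0,0,0,0,0,-0.04,50],[0,0,0,0,0,-0.04,50]]' 12
python3 - <<'E'
from h import *
s=monitor.get_state(); cv2.imwrite("pics/w3.png",viewer.get_image("wrist")[150:330,130:380].repeat(3,0).repeat(3,1))
E
```

```text
t: 3.7
ee_pos: [0.5266, -0.0313, 0.12]
ee_rot: [0.98, 0.199, -0.001, -0.0]
contact_force: [0.3, -1.5, -18.9]
finger_gap: 0.0583
finger_force: 12.0
```

View pics/w3.png

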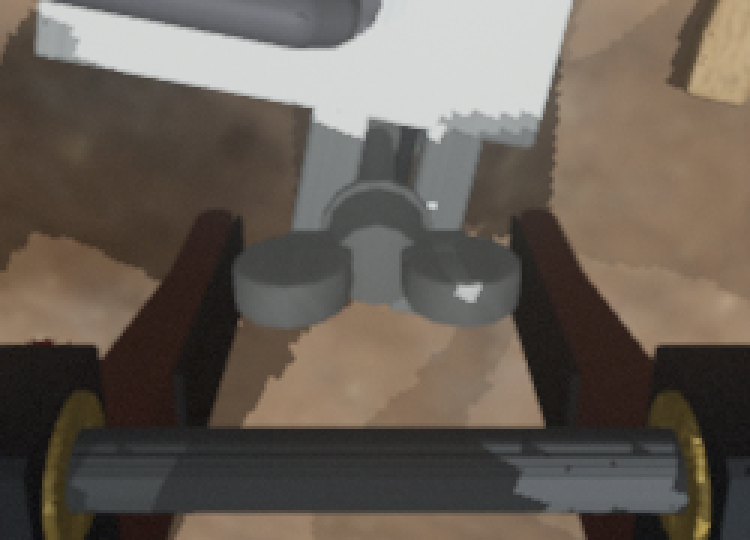

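The fingers are seated on both wing rims, and the wings look centred between the pads. Now I'll turn it gently and watch the forces.

```bash
python3 -m pendant '[[0,0,0,0,0,0.04,45],[0,0,-0.8,0,0,0.04,45],[0,0,-1.6,0,0,0.04,45],[0,0,-2.4,0,0,0.04,45],[0,0,-3.2,0,0,0.04,45],[0,0,-4,0,0,0.04,45],[0,0,-4,0,0,0.04,45]]' 20
python3 - <<'E'
from h import *
s=monitor.get_state(); print(s["ft_torque"],s["joint_pos"][5])
E
```

```text
t: 4.62
ee_pos: [0.5272, -0.0319, 0.1207]
ee_rot: [0.887, 0.461, 0.0, 0.001]
contact_force: [-0.4, -5.2, -13.4]
finger_gap: 0.0575
finger_force: 20.0
[-0.65561772  0.10523649  0.18630976] 0.4885591692239036
```

```bash
python3 -m pendant '[[0,0,-0.8,0,0,0,45],[0,0,-1.6,0,0,0,45],[0,0,-2.4,0,0,0,45],[0,0,-3.2,0,0,0,45],[0,0,-4,0,0,0,45],[0,0,-4.8,0,0,0,45],[0,0,-5.6,0,0,0,45],[0,0,-6.4,0,0,0,45],[0,0,-7.2,0,0,0,45],[0,0,-8,0,0,0,45],[0,0,-8,0,0,0,45]]' 20
python3 - <<'E'
from h import *
s=monitor.get_state(); print(s["ft_torque"],s["joint_pos"][5])
E
```

```text
t: 6.0
ee_pos: [0.5284, -0.0321, 0.1221]
ee_rot: [0.509, 0.861, 0.0, 0.002]
contact_force: [2.3, -4.5, -8.8]
finger_gap: 0.0573
finger_force: 20.0
[-0.90314673 -0.52976397  0.1606929 ] -0.6265361342401947
```

```bash
python3 -m pendant '[[0,0,-0.8,0,0,-0.01,45],[0,0,-1.6,0,0,-0.02,45],[0,0,-2.4,0,0,-0.03,45],[0,0,-3.2,0,0,-0.04,45],[0,0,-4,0,0,-0.05,45],[0,0,-4,0,0,-0.05,45]]' 20
python3 - <<'E'
from h import *
s=monitor.get_state(); print(s["ft_torque"],s["joint_pos"][5]); M=R.from_quat(s["ee_rot"])
print("fwd -x jig in tool units for 1mm:",M.inv().apply([-np.cos(.205),-np.sin(.205),0])/25)
E
```

```text
t: 6.75
ee_pos: [0.5281, -0.0316, 0.1228]
ee_rot: [0.253, 0.968, 0.0, 0.002]
contact_force: [3.4, -3.5, -8.0]
finger_gap: 0.0577
finger_force: 20.0
[-0.57330854 -0.63386471  0.18718272] -1.1839038130680652
fwd -x jig in tool units for 1mm: [ 0.03018403 -0.02624706 -0.00012821]
```

```bash
python3 -m pendant '[[0,0,0,0.05,-0.044,0,45],[0,0,0,0.1,-0.087,0,45],[0,0,0,0.15,-0.13,0,45],[0,0,0,0.15,-0.13,0,45]]'
```

```text
t: 7.25
ee_pos: [0.5241, -0.0321, 0.1231]
ee_rot: [0.252, 0.968, 0.001, 0.003]
contact_force: [7.1, -2.5, -6.7]
finger_gap: 0.0573
finger_force: 20.0
```

```bash
python3 -m pendant '[[0,0,0,-0.15,0.13,0,45],[0,0,-0.8,-0.15,0.13,-0.01,45],[0,0,-1.6,-0.15,0.13,-0.02,45],[0,0,-2.4,-0.15,0.13,-0.03,45],[0,0,-3.2,-0.15,0.13,-0.04,45],[0,0,-4,-0.15,0.13,-0.05,45],[0,0,-4,-0.15,0.13,-0.05,45]]'
python3 - <<'E'
from h import *
s=monitor.get_state(); print(s["ft_torque"],s["joint_pos"][5]); M=R.from_quat(s["ee_rot"])
print("fwd -x jig in tool units for 1mm:",M.inv().apply([-np.cos(.205),-np.sin(.205),0])/25)
E
```

```text
t: 8.12
ee_pos: [0.5274, -0.0312, 0.1238]
ee_rot: [-0.025, 1.0, -0.0, 0.001]
contact_force: [-0.0, -2.2, -2.9]
finger_gap: 0.0577
finger_force: 20.0
[-0.72592124 -0.15110322  0.1741621 ] -1.7438209621072156
fwd -x jig in tool units for 1mm: [ 3.95175676e-02 -6.19352917e-03 -4.52373124e-05]
```

```bash
python3 -m pendant '[[0,0,0,0.07,-0.01,0,45],[0,0,0,0.14,-0.02,0,45],[0,0,0,0.2,-0.03,0,45],[0,0,0,0.28,-0.044,0,45],[0,0,0,0.28,-0.044,0,45]]'
```

```text
t: 8.75
ee_pos: [0.5205, -0.0324, 0.1234]
ee_rot: [-0.026, 1.0, 0.0, 0.001]
contact_force: [1.6, 0.1, 3.6]
finger_gap: 0.0578
finger_force: 20.0
```

Moving 7 mm with only 1.6 N of pull, against about 4 mm when held, says the bolt has cleared. I'll turn it slightly further for margin and work out the arc.

```bash
python3 -m pendant '[[0,0,-1,0,0,-0.01,45],[0,0,-2,0,0,-0.015,45],[0,0,-2,0,0,-0.015,45]]'
cat > arc.py <<'E'
from h import *
np.set_printoptions(precision=3,suppress=True)
def arc(s,piv,degs,yaw=.205,tilt=1.0,op=0):
    M=R.from_quat(s["ee_rot"]); ax=np.array([-np.sin(yaw),np.cos(yaw),0]) # jig y; bolt swing to -x = negative about y
    for d in degs:
        Q=R.from_rotvec(ax*np.radians(d)); p=piv+Q.apply(s["ee_pos"]-piv)
        t=(M.inv()*R.from_rotvec(ax*np.radians(d)*tilt)*M).as_rotvec(degrees=True)/8
        print(d,t,M.inv().apply(p-s["ee_pos"])/.025,p)
E
python3 - <<'E'
from arc import *
s=monitor.get_state(); print(s["joint_pos"],s["contact_force"])
S=cam("scene"); o,d=ray(S,(318/3.077+210,188/3.077+140))
n=np.array([0.5275,-0.031]); a=np.array([np.cos(.205),np.sin(.205)]); nn=np.array([-a[1],a[0]])
k=nn@(n-o[:2])/(nn@d[:2]); print("pivot",o+k*d)
arc(s,np.array([0.5275,-0.031,.022]),[-8,-16,-24,-32,-40])
E
```

```text
t: 9.12
ee_pos: [0.5205, -0.0325, 0.1236]
ee_rot: [-0.164, 0.986, 0.0, 0.001]
contact_force: [1.6, 1.0, 3.3]
finger_gap: 0.0577
finger_force: 20.0
[-0.128 -0.111  1.651  0.     1.601 -2.029] [1.57  1.002 3.315]
pivot [ 0.525 -0.031  0.012]
-8 [ 0.125 -0.992 -0.   ] [0.559 0.07  0.079] [ 0.507 -0.035  0.122]
-16 [ 0.249 -1.984 -0.   ] [1.101 0.138 0.235] [ 0.493 -0.038  0.118]
-24 [ 0.374 -2.977 -0.   ] [1.617 0.203 0.466] [ 0.481 -0.041  0.112]
-32 [ 0.499 -3.969 -0.   ] [2.095 0.263 0.767] [ 0.469 -0.043  0.104]
-40 [ 0.624 -4.961 -0.   ] [2.528 0.318 1.132] [ 0.458 -0.045  0.095]
```

```bash
python3 -m pendant '[[0.03,-0.25,0,0.14,0.02,0.015,45],[0.06,-0.5,0,0.28,0.035,0.035,45],[0.09,-0.75,0,0.42,0.05,0.055,45],[0.125,-1,0,0.56,0.07,0.08,45],[0.125,-1,0,0.56,0.07,0.08,45]]' 12
```

```text
t: 9.75
ee_pos: [0.5054, -0.0351, 0.1209]
ee_rot: [-0.163, 0.984, 0.004, 0.07]
contact_force: [-2.1, 1.6, 3.1]
finger_gap: 0.0581
finger_force: 12.0
```

```bash
python3 -m pendant '[[0.06,-0.5,0,0.28,0.035,0.035,45],[0.125,-1,0,0.56,0.07,0.08,45],[0.19,-1.5,0,0.83,0.1,0.15,45],[0.25,-2,0,1.1,0.14,0.235,45],[0.31,-2.5,0,1.37,0.17,0.35,45],[0.37,-3,0,1.62,0.2,0.47,45],[0.37,-3,0,1.62,0.2,0.47,45]]'
```

```text
t: 10.62
ee_pos: [0.4669, -0.0434, 0.102]
ee_rot: [-0.157, 0.948, 0.013, 0.276]
contact_force: [-0.9, 2.3, -1.3]
finger_gap: 0.0578
finger_force: 12.0
```

Run:
```python
from arc import *
s=monitor.get_state(); print(s["joint_pos"],s["contact_force"],R.from_quat(s["ee_rot"]).as_matrix())
arc(s,np.array([0.5275,-0.031,.022]),[-8,-16])
cv2.imwrite("pics/s4.png",viewer.get_image("scene")[130:270,190:390].repeat(4,0).repeat(4,1))
```

```text
[-0.371 -0.764  2.25   0.32   1.191 -2.319] [-0.938  2.259 -1.329] [[-0.798 -0.305  0.52 ]
 [-0.291  0.95   0.111]
 [-0.528 -0.062 -0.847]]
-8 [ 0.123 -0.992 -0.003] [0.552 0.068 0.094] [ 0.457 -0.046  0.093]
-16 [ 0.245 -1.985 -0.006] [1.086 0.133 0.264] [ 0.448 -0.047  0.082]
```

View pics/s4.png

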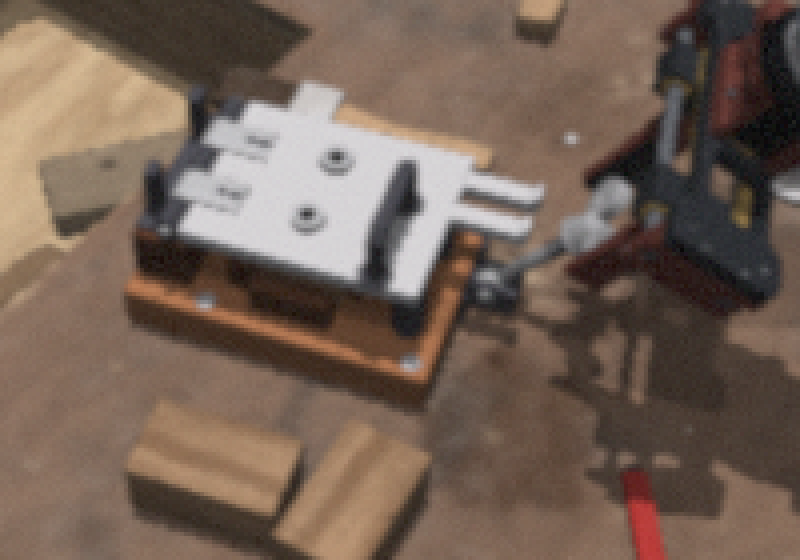

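The bolt is out of the slot with the nut still held at about (590,210), the leaf is shut, and the handle is at (395,220). I'll let go and back off along the tool axis.

```bash
python3 -m pendant '[[0,0,0,0,0,0,75],[0,0,0,0,0,0,87],[0,0,0,0,0,-1,87],[0,0,0,0,0,-2,87],[0,0,0,0,0,-3.5,87],[0,0,0,0,0,-4.5,87],[0,0,0,0,0,-4.5,87]]'
python3 - <<'E'
from h import *
np.set_printoptions(precision=3,suppress=True)
s=monitor.get_state(); print(s["contact_force"],s["joint_pos"])
# target: level tool, yaw of tool x = .205+pi/2, above bar
M=R.from_quat(s["ee_rot"])
y=.205+np.pi/2; x=np.array([np.cos(y),np.sin(y),0]); z=np.array([0,0,-1.]); Q=R.from_matrix(np.c_[x,np.cross(z,x),z])
rv=(M.inv()*Q).as_rotvec(degrees=True)/8; print("turn",rv,"shift",todo(s,[.5706-.01,.0238,.23]))
E
```

```text
t: 11.55
ee_pos: [0.4291, -0.064, 0.204]
ee_rot: [-0.16, 0.949, 0.015, 0.272]
contact_force: [0.5, 0.5, 0.0]
finger_gap: 0.0871
finger_force: 0.0
[0.486 0.525 0.016] [-0.488 -0.855  2.115  0.351  1.453 -2.357]
turn [ 2.997  3.295 11.827] shift [-5.792  1.634  2.206]
```

```bash
python3 -m pendant '[[0.3,0.33,1.18,-0.58,0.16,0.22,87],[0.6,0.66,2.36,-1.16,0.33,0.44,87],[0.9,0.99,3.54,-1.74,0.49,0.66,87],[1.2,1.32,4.72,-2.32,0.65,0.88,87],[1.5,1.65,5.9,-2.9,0.82,1.1,87],[1.8,1.98,7.1,-3.47,0.98,1.32,87],[2.1,2.31,8.28,-4.05,1.14,1.54,87],[2.4,2.64,9.46,-4.63,1.31,1.76,87],[2.7,2.97,10.6,-5.2,1.47,1.98,87],[3,3.3,11.83,-5.79,1.63,2.2,87],[3,3.3,11.83,-5.79,1.63,2.2,87]]'
python3 - <<'E'
from h import *
import pickle
s=monitor.get_state(); print(s["joint_pos"]); pickle.dump(s,open("w5.pkl","wb"))
im=viewer.get_image("wrist"); cv2.imwrite("pics/w5.png",im)
b=viewer.get_image("scene"); cv2.imwrite("pics/s5.png",b)
c=cv2.resize(b[150:240,220:340],(288,216),interpolation=cv2.INTER_CUBIC); o=np.zeros((384,800,3),np.uint8); o[:,:512]=im; o[:216,512:]=c
cv2.imwrite("pics/m5.png",o)
E
```

```text
t: 12.92
ee_pos: [0.5605, 0.025, 0.2245]
ee_rot: [0.63, 0.777, -0.002, -0.004]
contact_force: [-0.1, 0.1, -0.7]
finger_gap: 0.0869
finger_force: 0.0
[-1.68476263e-02 -1.06634341e-02  1.37610379e+00  1.45455918e-03
  1.78405042e+00 -2.23979682e-01]
```

View pics/m5.png

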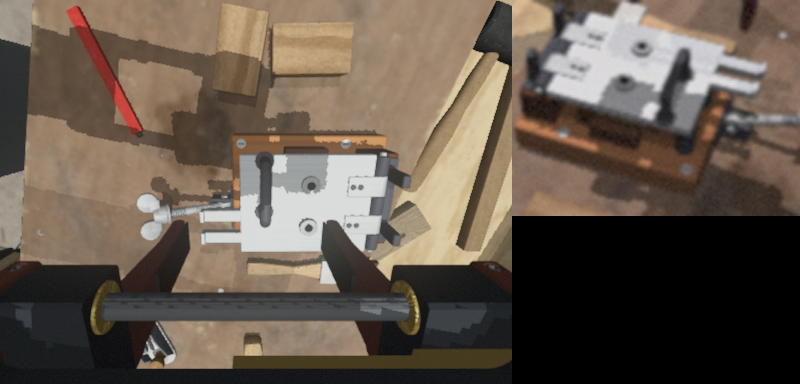

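The bolt lies on its stop, with the nut at (155,215). The bar runs from (265,160) to (265,217) in the wrist picture, and the jig's edges line up with the tool axes.

Run:
```python
from h import *; import pickle
np.set_printoptions(precision=4,suppress=True)
s1,s=pickle.load(open("w1.pkl","rb")),pickle.load(open("w5.pkl","rb"))
W1,W=cam("wrist",s1),cam("wrist",s)
im=cv2.imread("pics/w5.png").astype(int); 
for v in(170,180,190,200,210):
  g=im[v,245:290].mean(1); d=np.where(g<110)[0]; print(v,245+d.min(),245+d.max())
p=tri(ray(W1,(243/5.7+170,130/5.7+110)),ray(W,(265.5,188))); print(p)
for z in(.112,.116,.12): q=plane(W,(265.5,188),z); print(z,q,todo(s,[*q[:2],.125]))
print("hinge side: pin approx",plane(W,(377,200),.075))
```

```text
170 260 270
180 260 271
190 260 270
200 260 270
210 257 271
(array([0.5685, 0.0272, 0.0952]), [np.float64(0.0014923903303183889), np.float64(0.0014923903303184999)])
0.112 [0.5682 0.0329 0.112 ] [0.2314 0.3972 3.9766]
0.116 [0.5679 0.0341 0.116 ] [0.2804 0.392  3.9768]
0.12 [0.5675 0.0352 0.12  ] [0.3295 0.3867 3.977 ]
hinge side: pin approx [0.6953 0.034  0.075 ]
```

```bash
python3 -m pendant '[[0,0,0,0.15,0.39,1,70],[0,0,0,0.15,0.39,2,60],[0,0,0,0.15,0.39,3,50],[0,0,0,0.15,0.39,3.7,45],[0,0,0,0.15,0.39,3.95,40],[0,0,0,0.15,0.39,3.95,20],[0,0,0,0.15,0.39,3.95,5],[0,0,0,0.15,0.39,3.95,5],[0,0,0,0.15,0.39,3.95,5],[0,0,0,0.15,0.39,3.95,5]]' 15
python3 - <<'E'
from h import *
s=monitor.get_state(); print(s["joint_pos"],s["contact_force"])
cv2.imwrite("pics/w6.png",viewer.get_image("wrist")[100:340,130:400].repeat(2,0).repeat(2,1))
E
```

```text
t: 14.28
ee_pos: [0.5686, 0.0304, 0.1295]
ee_rot: [0.631, 0.776, -0.0, -0.002]
contact_force: [0.2, -0.3, 2.7]
finger_gap: 0.0103
finger_force: 15.0
[-0.00731884  0.01988043  1.5134837   0.00183423  1.61069948 -0.21311041] [ 0.17607802 -0.32184433  2.74583746]
```

View pics/w6.png

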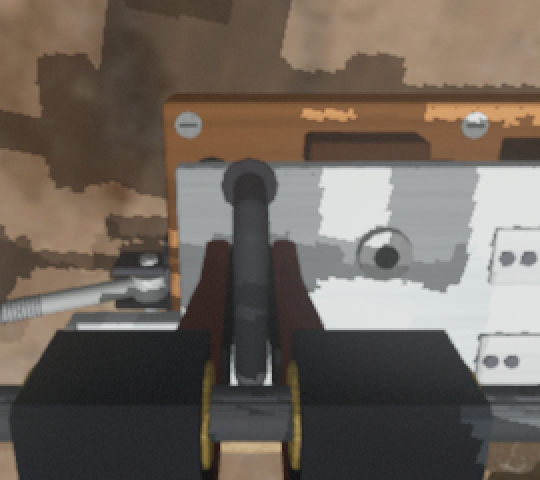

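The bar is gripped at a gap of 10.3 mm, clear of both legs. Next I'll compute the lifting arc about the hinge.

```bash
cat > lift.py <<'E'
from h import *
np.set_printoptions(precision=2,suppress=True)
def lift(s,bar,hinge,degs,tilts,yaw=.205):
    M=R.from_quat(s["ee_rot"]); ax=np.array([-np.sin(yaw),np.cos(yaw),0]); e=s["ee_pos"]
    for d,tl in zip(degs,tilts):
        b=hinge+R.from_rotvec(ax*np.radians(d)).apply(bar-hinge); Q=R.from_rotvec(ax*np.radians(tl))
        p=b+Q.apply(e-bar); print(d,(M.inv()*Q*M).as_rotvec(degrees=True)/8,M.inv().apply(p-e)/.025,p)
E
python3 - <<'E'
from lift import *
s=monitor.get_state(); a=np.array([np.cos(.205),np.sin(.205),0])
bar=s["ee_pos"]+[0,0,-.0105]; h=bar+a*.122; h[2]=.075; print(bar,h)
D=np.arange(5,80,5); lift(s,bar,h,D,D*.25)
E
```

```text
[0.57 0.03 0.12] [0.69 0.06 0.07]
5 [0.16 0.   0.  ] [ 0.    0.18 -0.42] [0.57 0.03 0.14]
10 [0.31 0.   0.  ] [ 0.    0.4  -0.82] [0.58 0.03 0.15]
15 [0.47 0.   0.  ] [ 0.    0.65 -1.2 ] [0.58 0.03 0.16]
20 [0.62 0.   0.  ] [ 0.    0.93 -1.56] [0.59 0.04 0.17]
25 [0.78 0.   0.  ] [ 0.    1.24 -1.9 ] [0.6  0.04 0.18]
30 [0.94 0.   0.  ] [ 0.    1.58 -2.2 ] [0.61 0.04 0.18]
35 [1.09 0.   0.  ] [ 0.    1.95 -2.48] [0.62 0.04 0.19]
40 [1.25 0.   0.  ] [ 0.    2.34 -2.72] [0.63 0.04 0.2 ]
45 [1.41 0.   0.  ] [ 0.    2.75 -2.93] [0.64 0.04 0.2 ]
50 [1.56 0.   0.  ] [ 0.    3.17 -3.11] [0.65 0.05 0.21]
55 [1.72 0.   0.  ] [ 0.    3.61 -3.24] [0.66 0.05 0.21]
60 [1.87 0.   0.  ] [ 0.    4.06 -3.34] [0.67 0.05 0.21]
65 [2.03 0.   0.  ] [ 0.    4.52 -3.4 ] [0.68 0.05 0.21]
70 [2.19 0.   0.01] [ 0.    4.98 -3.42] [0.69 0.06 0.21]
75 [2.34 0.   0.01] [ 0.    5.44 -3.4 ] [0.7  0.06 0.21]
```

```bash
python3 -m pendant '[[0.08,0,0,0,0.09,-0.21,5],[0.16,0,0,0,0.18,-0.42,5],[0.31,0,0,0,0.4,-0.82,5],[0.47,0,0,0,0.65,-1.2,5],[0.62,0,0,0,0.93,-1.56,5],[0.78,0,0,0,1.24,-1.9,5],[0.94,0,0,0,1.58,-2.2,5],[0.94,0,0,0,1.58,-2.2,5]]' 20
python3 - <<'E'
from h import *
s=monitor.get_state(); print(s["contact_force"],s["ft_torque"],s["joint_pos"])
E
```

```text
t: 15.32
ee_pos: [0.6055, 0.0381, 0.1861]
ee_rot: [0.629, 0.774, -0.053, -0.045]
contact_force: [-11.8, -1.9, 10.1]
finger_gap: 0.0104
finger_force: 20.0
[-11.75282895  -1.85711702  10.06308507] [-0.48055786  2.19256795  0.00341283] [ 0.01927454  0.22761166  1.19423242 -0.02431838  1.85782915 -0.19153571]
```

The force is purely radial, about 15 N outward, so the hinge sits a little higher and further back than I guessed. I'll correct for that.

Run:
```python
from lift import *
s=monitor.get_state(); a=np.array([np.cos(.205),np.sin(.205),0]); ax=np.array([-a[1],a[0],0])
bar=s["ee_pos"]+R.from_rotvec(ax*np.radians(7.5)).apply([0,0,-.0105])
h=np.array([.5686,.0304,0])+a*.1247; h[2]=.079; v=bar-h; print(np.linalg.norm(v), np.degrees(np.arctan2(v[2],-v@a)))
D=np.arange(5,55,5); lift(s,bar,h,D,D*.25)
```

```text
0.13097983399260035 47.56536514487043
5 [0.16 0.   0.  ] [ 0.    0.32 -0.34] [0.61 0.04 0.19]
10 [0.31 0.   0.  ] [ 0.    0.66 -0.65] [0.62 0.04 0.2 ]
15 [0.47 0.   0.  ] [ 0.    1.03 -0.93] [0.63 0.04 0.21]
20 [0.62 0.   0.  ] [ 0.    1.42 -1.18] [0.64 0.05 0.21]
25 [0.78 0.   0.  ] [ 0.    1.83 -1.39] [0.65 0.05 0.21]
30 [0.94 0.   0.  ] [ 0.    2.26 -1.57] [0.67 0.05 0.22]
35 [1.09 0.   0.  ] [ 0.    2.71 -1.71] [0.68 0.05 0.22]
40 [1.25 0.   0.  ] [ 0.    3.16 -1.81] [0.69 0.06 0.22]
45 [1.41 0.   0.  ] [ 0.    3.62 -1.87] [0.7  0.06 0.22]
50 [1.56 0.   0.  ] [ 0.    4.09 -1.89] [0.71 0.06 0.22]
```

```bash
python3 -m pendant '[[0,0,0,0,-0.06,-0.08,5],[0.16,0,0,0,0.26,-0.42,5],[0.31,0,0,0,0.6,-0.73,5],[0.47,0,0,0,0.97,-1.01,5],[0.62,0,0,0,1.36,-1.26,5],[0.78,0,0,0,1.77,-1.47,5],[0.78,0,0,0,1.77,-1.47,5]]' 15
python3 - <<'E'
from lift import *
s=monitor.get_state(); print(s["ft_torque"],s["joint_pos"]); a=np.array([np.cos(.205),np.sin(.205),0]); ax=np.array([-a[1],a[0],0])
bar=s["ee_pos"]+R.from_rotvec(ax*np.radians(13.75)).apply([0,0,-.0105])
h=np.array([.5686,.0304,0])+a*.1247; h[2]=.079; v=bar-h; print(np.linalg.norm(v), np.degrees(np.arctan2(v[2],-v@a)))
D=np.arange(5,30,5); lift(s,bar,h,D,D*.25)
E
```

```text
t: 16.2
ee_pos: [0.6552, 0.0484, 0.2155]
ee_rot: [0.626, 0.77, -0.094, -0.078]
contact_force: [-0.6, -0.3, 5.6]
finger_gap: 0.0107
finger_force: 15.0
[-0.19  0.4  -0.  ] [ 0.04  0.47  0.86 -0.04  2.06 -0.18]
0.13217233659328 72.93171453954204
5 [0.16 0.   0.  ] [-0.    0.41 -0.22] [0.67 0.05 0.22]
10 [0.31 0.   0.  ] [-0.    0.85 -0.4 ] [0.68 0.05 0.22]
15 [0.47 0.   0.  ] [-0.    1.29 -0.55] [0.69 0.06 0.22]
20 [0.62 0.   0.  ] [-0.    1.75 -0.66] [0.7  0.06 0.22]
25 [0.78 0.   0.  ] [-0.    2.22 -0.73] [0.71 0.06 0.22]
```

```bash
python3 -m pendant '[[0.08,0,0,0,0.2,-0.13,5],[0.16,0,0,0,0.41,-0.26,5],[0.31,0,0,0,0.85,-0.44,5],[0.47,0,0,0,1.29,-0.59,5],[0.62,0,0,0,1.75,-0.7,5],[0.75,0,0,0,2.12,-0.75,5],[0.75,0,0,0,2.12,-0.75,5]]' 12
python3 - <<'E'
from lift import *
s=monitor.get_state(); print(s["ft_torque"],s["joint_pos"]); a=np.array([np.cos(.205),np.sin(.205),0]); ax=np.array([-a[1],a[0],0])
bar=s["ee_pos"]+R.from_rotvec(ax*np.radians(19.75)).apply([0,0,-.0105])
h=np.array([.5686,.0304,0])+a*.1247; h[2]=.079; v=bar-h; print(np.linalg.norm(v), np.degrees(np.arctan2(v[2],-v@a)))
b=viewer.get_image("scene"); cv2.imwrite("pics/s7.png",b[90:250,190:390].repeat(3,0).repeat(3,1))
E
```

```text
t: 17.08
ee_pos: [0.7103, 0.0599, 0.2199]
ee_rot: [0.621, 0.764, -0.133, -0.11]
contact_force: [1.1, -0.4, 3.4]
finger_gap: 0.0105
finger_force: 12.0
[-0.02 -0.14  0.01] [ 0.06  0.79  0.42 -0.06  2.27 -0.18]
0.13207356296113557 97.15639845286955
```

View pics/s7.png

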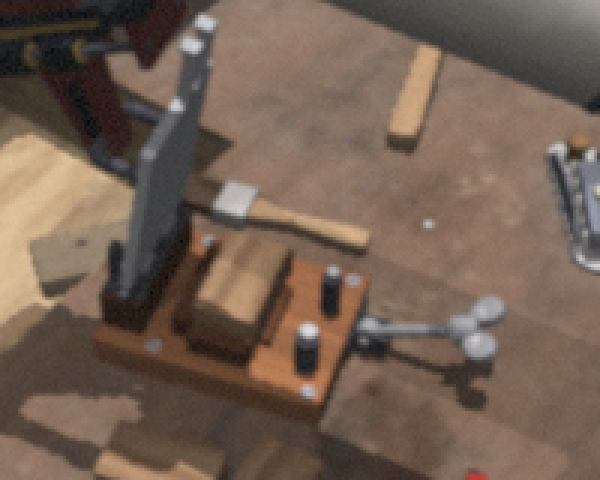

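The leaf stands near upright, at about 1.38 rad, and the bolt is on its stop with the nut at (480,330). I'll open the fingers a little and back out along the tool axis, away from the leaf.

```bash
python3 -m pendant '[[0,0,0,0,0,0,18],[0,0,0,0,0,0,24],[0,0,0,0,0,-0.5,24],[0,0,0,0,0,-1,24],[0,0,0,0,0,-1.6,24],[0,0,0,0,0,-2.2,24],[0,0,0,0,0,-2.5,24],[0,0,0,0,0,-2.5,24],[0,0,0,0,0,-2.5,24]]'
python3 - <<'E'
from h import *
b=viewer.get_image("scene"); t=viewer.get_image("top"); o=np.zeros((450,800,3),np.uint8)
o[:,:400]=cv2.resize(b[50:275,190:390],(400,450)); o[:,400:]=cv2.resize(t[60:285,180:380],(400,450))
cv2.imwrite("pics/f.png",o); print(monitor.get_state()["contact_force"])
E
```

```text
t: 18.25
ee_pos: [0.7166, 0.0625, 0.2717]
ee_rot: [0.622, 0.765, -0.13, -0.106]
contact_force: [0.4, -0.1, 0.2]
finger_gap: 0.0241
finger_force: 0.0
[-0.18658326 -0.58362779  0.20353335]
```

View pics/f.png

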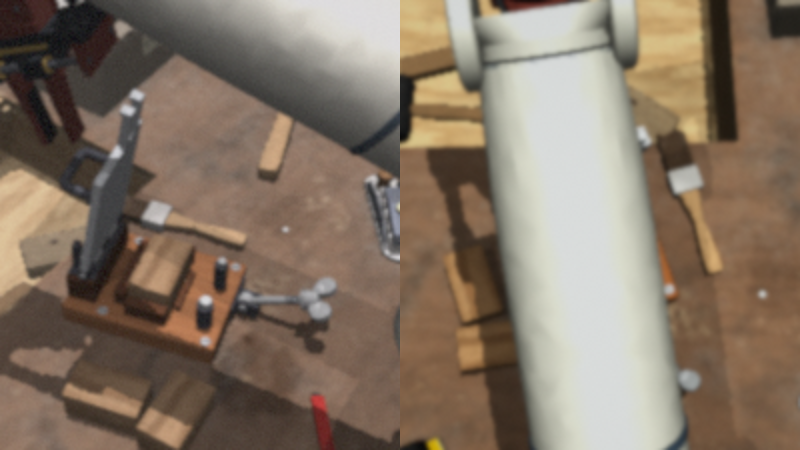

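The leaf stands at (110,200) with the gripper clear of the handle, the bolt is on its stop at (320,295), and the blocks and brush have not moved. Contact force is about zero, so I'll hand in.

```bash
python3 -c "
from rig import r
print(r.job_done())"
```

```text
the job is handed in; nothing more can be done
None
```

I handed the job in at about 18 s, with no verdict shown: the bolt is out on its stop, the leaf stands open at about 1.38 rad (estimated), and the blocks and brush look unmoved; I felt the nut come free but did not measure its height on the stud.

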